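# Find the tub lid that rocks and press it home

## Task

One of the three lids on the small tubs in the wooden tray has not gone on properly: press down on the edge of the lids, one after another, until you find the one that rocks under your fingertip. Then press that lid fully home and level by the button in its middle, and finish with your fingertip still there, holding the button down. Only touch and press, with a finger's strength and no heavy shove; do not pull the lid up, and leave the jar, the tin, the lemon and the spoon where they are.

Things in the scene. Friction and masses are not known exactly. Their poses are not given: they have to be found in the camera images.
- tray: Fixed wooden block tray, 116 mm (its x) by 306 mm (its y), top face 20 mm above the worktop, origin at the centre of its underside, z up. Three like white round tubs stand fixed in a row in it, 95 mm apart centre to centre, each with the same round grey lid (see pocket_1, pocket_2). Two lids are fixed hard to their tubs; one, on any of them, is loose.
- pocket_1 (a point): Centre of the pocket at the tray's +y end, on the tray's top face; axes as the tray's. Tub and lid stand centred over it. Every lid is 80 mm across, skirt included 20 mm high, flat on top, with a small tab at the skirt. The flat tops lie 38 to 44 mm above these points, each at its own height, so height does not tell which is loose.
- pocket_2 (a point): The same for the middle pocket. In the middle of every lid is a round grey button, 23 mm across, standing 2.1 mm over a flat collar 33 mm across that is itself 1.4 mm over the lid's flat top.
- pocket_3 (a point): The same for the pocket at the tray's -y end.
- loose_rock_x (a joint): Tilt of the loose lid about its own x axis, rad, 0 when level. Does not tell which tub it is on. About 2 N on the lid's edge (30 mm from the middle, any side) tips it some 0.13 rad in all, shared by the two rock joints, till it meets the tub's rim 34 mm from the middle; a weak spring levels it when let go. Once home it hardly tips.
- loose_rock_y (a joint): Tilt of the loose lid about its own y axis, rad, 0 when level; as for loose_rock_x.
- loose_seat (a joint): How far the loose lid has gone down, m: 0 at the start (4 mm proud), 0.004 fully home on the tub's rim; negative if pulled up. It moves against about 8 N of friction and stays where it is left. Does not tell which tub it is on.
- loose_vent (a joint): How far the loose lid's middle button is pressed in, m: 0 out, 0.002 fully in, when it is level with the collar round it. Springs back when released; fully in takes about 3 N, so it goes in before the lid moves. All three buttons feel alike; only this one is reported.
- spice_jar: Spice jar, 45 mm across, 106 mm tall, loose on the worktop beyond the tray; origin at the centre of its underside. Leave alone.
- fish_tin: Flat oblong tin, 63 x 105 x 25 mm, loose on the worktop beyond the tray; origin at the centre of its underside. Leave alone.
- lemon: Lemon, 72 x 57 x 58 mm, loose on the worktop beyond the tray; origin at its underside. Leave alone.
- teaspoon: Teaspoon, 139 x 30 x 10 mm, lying loose on the worktop beyond the tray; origin at the centre of its underside. Leave alone.

How it is judged:
By the outcome, as a careful person would: the job done as asked, in the order asked, and still so for the second after the job is handed in, while the arm keeps its last pose, push and grip.
It also fails if it takes over 45 s, if anything falls off the work surface, if the arm or the gripper's body presses on something with over 40 N, if the wrist force passes 120 N, or if a joint passes its speed limit or range.

## Robot

A 7-joint arm with a two-finger parallel gripper is mounted at the origin on a cart in front of the work surface, level with it; the furniture and walls round the work are solid. World frame = base frame: x ahead of the robot, y to its left, z up, the work surface at z = 0. Lengths are in m, angles in degrees, forces in N, time in s.
With the tool pointing down it reaches from about 0.425 to 1.025 m from the base axis. Payload 9.4 kg.
Tool frame: the origin (TCP) lies midway between the tips of the shut fingers; the grasp point (between the pads) lies 19 mm behind it; z points along the fingers, y is the line along which they close (so a half turn about z gives the same grasp; the last joint's range is limited). The gripper opens to 93 mm and grips with 3 to 60 N. Pads are 15 mm wide; open, the fingers measure 128 mm over their backs; the gripper's body (75 mm by 188 mm) begins 65 mm behind the grasp point.
Start: joints at [68.314, 34.337, -0.143, 91.639, 0.103, 54.024, -4.572], TCP at [0.215, -0.692, 0.219] pointing down, gripper open.
Joint ranges: [-147.43, 147.43], [-19.82, 112.94], [-74.19, 73.91], [6.32, 146.72], [-59.91, 239.91], [6.04, 106.73], [-150.56, 150.56]. Speed limits (degrees/s): [127.2, 127.2, 172.46, 172.46, 180, 180, 180].

## Interface

Orientations are given as a 3x3 rotation matrix whose columns are the frame's x, y, z axes.
In Python, from station import ctrl, cams, order gives the robot as it stands.
- The arm moves only by the tool servo_tool, never from a script. Its argument "moves" is a list of rows, each a list of 7 numbers: the shift along the tool's x, y, z in cm, then the turn, a rotation vector about the tool's x, y, z in degrees, then the opening in per cent of the stroke, from 0 (shut) to 100 (fully open). In form: [[x, y, z, rx, ry, rz, gripper], ...]. A call has 1 to 8 rows; each row is the pose to reach, as a shift and turn from the pose commanded when the call began, along the tool's axes at that moment; what a row does not reach only later rows make up. A row lasts 1/8 s, in which the tool goes at most 62.5 mm and 10.7 degrees, less where a joint would pass 70% of its speed; a pose out of reach is approached as far as the arm can. A call with a gripper value outside its range is refused whole. The fingers move at their own pace and stop on an object; "grip_force" is the grip in N (left out, the last holds). Time passes only in rows, so rows that repeat a pose let the fingers close. It gives the time, the measured TCP pose, the force, the opening and the grip force at its end, in the units of the state.
- ctrl.get_state(): the state, without advancing time (a new reading comes with each control period).
- cams.grab_frame(name): name is "scene" or "top"; returns the picture (420x560x3 uint8, red, green, blue); there is no depth.
- cams.camera_info(name): a dict with "fx", "fy", "cx", "cy" (pixels), "eye" and "orientation" of the camera in the world. Camera axes: x right, y down, z forward; pixel columns grow to the right and rows downward; lengths in m; the calibration is good to about 2 mm. A picture is of the moment at which its call begins. camera_info takes no time and is no camera call.
- order.finish_job(): hands the job in; it is judged then, once.
The state is a dict: "t": time; "q": joint angles; "qd": joint speeds; "joint_efforts": joint torques, N m; "ee_pos": TCP position; "tool_rot": TCP orientation; "wrist_force": force on the tool from outside, world axes, zero at the start; "ft_torque": the same for the moment, N m; "opening": finger opening in m; "grasp_force": force on a finger pad.
Only numpy, scipy, OpenCV 4.12 (cv2) and the standard library are available. Lean on these libraries where they do the work, as an engineer would, in place of code of your own. Each camera call takes 0.05 s, during which the arm holds its last target. There are 200 camera calls.

## Working session

There is one attempt and no reset: what is moved stays moved. The work goes in short steps, Python scripts to look and compute and a tool call to move; the robot and the scene stay as the last step left them, time stands still between calls to the robot, and variables do not carry over. Pictures are saved under pics/ and viewed, at most 10 in all, crops included, and the job is handed in when it is done.

Besides the shell and the picture viewer there is one more tool, called as a command line: name --pt "numbers of a row" for each row, then --argument value for the rest. servo_tool: Moves the arm, as the interface text tells. Its arguments: {"type":"object","properties":{"moves":{"type":"array"},"grip_force":{"type":"number"}},"required":["moves"]}

```bash
mkdir -p pics; python3 - <<'E'
from station import ctrl,cams
import cv2
for n in("scene","top"):
    cv2.imwrite(f"pics/{n}0.png",cams.grab_frame(n)[:,:,::-1]); print(n,cams.camera_info(n))
print(ctrl.get_state())
E
```

```text
scene {'fx': 480.6276919449571, 'fy': 480.6276919449571, 'cx': 280.8644254058754, 'cy': 201.40480408253373, 'eye': array([-0.07597721,  0.69963238,  0.55063195]), 'orientation': array([[-0.73034736, -0.31009944,  0.60863049],
       [-0.68303241,  0.34159765, -0.64558329],
       [-0.00771173, -0.8872144 , -0.4612929 ]])}
top {'fx': 502.57976582311494, 'fy': 502.57976582311494, 'cx': 275.6296752852101, 'cy': 204.15445977149028, 'eye': array([ 0.41838172, -0.02239887,  1.09795946]), 'orientation': array([[-0.01382298, -0.98695714,  0.16038869],
       [-0.99961641,  0.01748999,  0.02147398],
       [-0.0239991 , -0.16003034, -0.98682032]])}
{'t': 0.1, 'q': array([68.31265673, 34.37896997, -0.14331218, 91.67722673,  0.10275383,
       54.02581513, -4.5692786 ]), 'qd': array([ 0.07732267, -0.08085938,  0.03075642, -0.17398055,  0.05135015,
        0.08455723,  0.00094983]), 'joint_efforts': array([ 4.57377100e-03, -7.66561031e+01,  1.50199100e+00, -2.52938354e+01,
       -5.23362402e-02,  1.36225738e-02,  6.70800478e-05]), 'ee_pos': array([ 0.21533431, -0.69180387,  0.21785361]), 'tool_rot': array([[ 9.54777258e-01,  2.97321485e-01, -5.67066974e-04],
       [ 2.97321987e-01, -9.54776368e-01,  1.31241414e-03],
       [-1.51213225e-04, -1.42166465e-03, -9.99998978e-01]]), 'wrist_force': array([-0.41874394,  0.19612844,  0.20739201]), 'ft_torque': array([-0.01327811,  0.01780217,  0.03388751]), 'grasp_force': 0.0, 'opening': 0.09315499323691373}
```

View pics/top0.png

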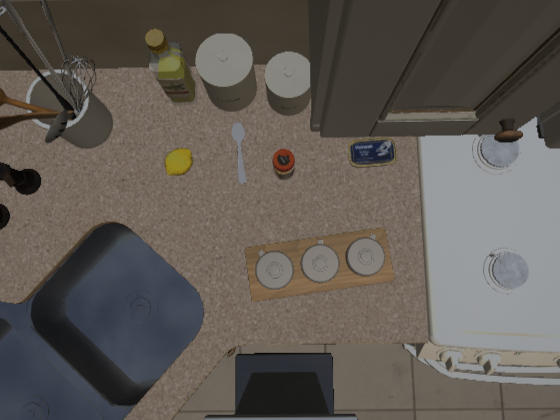

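View pics/scene0.png

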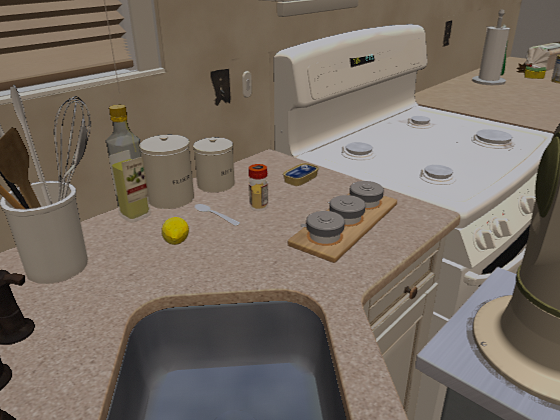

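The top view shows three lids at about (274,270), (320,263) and (366,256), with the tray's corners near (246,247) and (393,290). I'll zoom in on the lids.

```bash
cat > h.py <<'E'
import numpy as np
from station import ctrl,cams
def pix2w(n,u,v,z):
    c=cams.camera_info(n);R=np.array(c["orientation"]);d=R@np.array([(u-c["cx"])/c["fx"],(v-c["cy"])/c["fy"],1]);e=np.array(c["eye"])
    return e+d*(z-e[2])/d[2]
def w2pix(n,p):
    c=cams.camera_info(n);q=np.array(c["orientation"]).T@(np.array(p)-c["eye"]);return c["fx"]*q[0]/q[2]+c["cx"],c["fy"]*q[1]/q[2]+c["cy"]
E
python3 - <<'E'
import cv2,numpy as np
from h import *
t=cv2.imread("pics/top0.png")[225:305,240:400]; s=cv2.imread("pics/scene0.png")[170:265,280:410]
a=cv2.resize(t,(800,400),interpolation=cv2.INTER_CUBIC);cv2.imwrite("pics/topz.png",a)
b=cv2.resize(s,(780,570),interpolation=cv2.INTER_CUBIC);cv2.imwrite("pics/scz.png",b)
for p in((274,270),(320,263),(366,256)):
    w=pix2w("top",*p,.062);print(w,w2pix("scene",w))
E
```

```text
[0.45038158 0.00536506 0.062     ] (np.float64(326.10026693805395), np.float64(217.42833512213983))
[ 0.46321422 -0.08894511  0.062     ] (np.float64(348.07192586591907), np.float64(200.0217734757133))
[ 0.47604767 -0.18326133  0.062     ] (np.float64(367.3765375426113), np.float64(184.7281211250249))
```

View pics/topz.png

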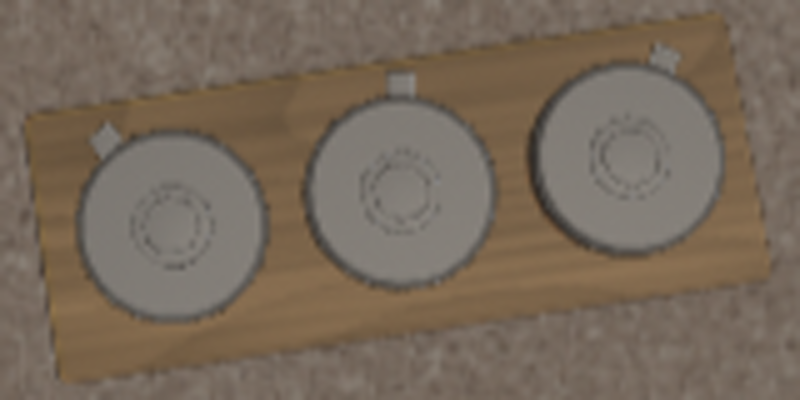

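View pics/scz.png

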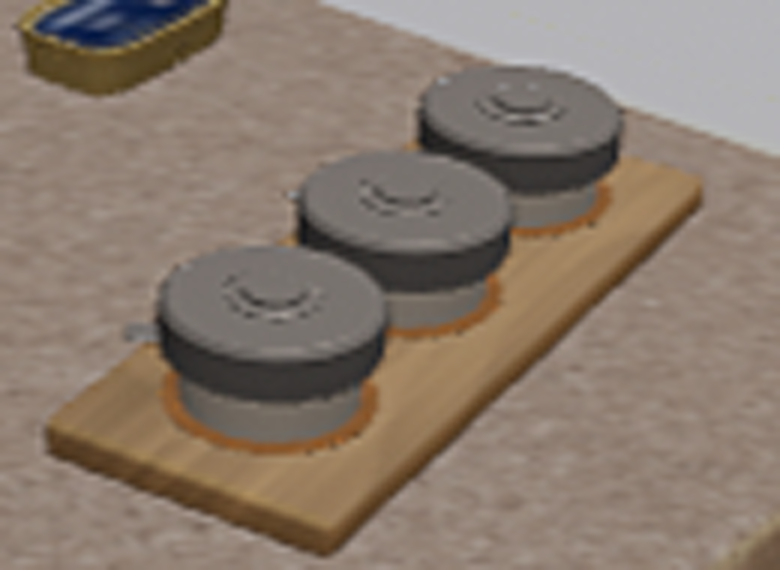

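servo_tool --pt "2 -2 0 0 0 0 0" --pt "6 -5.6 0 0 0 1 0" --pt "10.5 -9.8 0 0 0 2 0" --pt "15 -14 0 0 0 3 0" --pt "19.5 -18.3 0 0 0 4 0" --pt "24 -22.5 0 0 0 5 0" --pt "28.5 -26.7 0 0 0 6 0" --pt "33 -31 0 0 0 7 0" --grip_force 20

```text
t: 1.1
ee_pos: [0.4391, -0.2963, 0.2185]
tool_rot: [[0.984, 0.178, -0.0], [0.178, -0.984, 0.0], [-0.0, -0.0, -1.0]]
wrist_force: [0.9, 0.2, 0.5]
opening: 0.0177
grasp_force: 0.0
```

```bash
cat >> h.py <<'E'
C={1:pix2w("top",274.0,269.8,.062),2:pix2w("top",319.8,263,.062),3:pix2w("top",365.4,256.2,.062)}
D=np.array([.991,.135,0])
def go(k,r,z,yaw=7.8):
    s=ctrl.get_state();R=s["tool_rot"];p=C[k]+D*r;p[2]=z
    a=np.degrees(np.arctan2(R[1,0],R[0,0]))
    print(s["t"],s["ee_pos"].round(4),"shift cm",(R.T@(p-s["ee_pos"])*100).round(2),"rz",round(a-yaw,2),"F",s["wrist_force"].round(2),"tilt",R[:,2].round(4),"open",s["opening"])
E
python3 -c "
from h import *
go(3,.03,.12);go(3,.03,.07)"
```

```text
1.1 [ 0.4391 -0.2963  0.2185] shift cm [  8.63 -10.47   9.85] rz 2.45 F [0.92 0.16 0.53] tilt [-0.  0. -1.] open 0.017713786308630675
1.1 [ 0.4391 -0.2963  0.2185] shift cm [  8.63 -10.47  14.85] rz 2.45 F [0.92 0.16 0.53] tilt [-0.  0. -1.] open 0.017713786308630675
```

servo_tool --pt "4 -4.5 2 0 0 1 0" --pt "7 -8.5 5 0 0 2 0" --pt "8.6 -10.5 9.5 0 0 2.5 0" --pt "8.6 -10.5 12.5 0 0 2.5 0" --pt "8.6 -10.5 14 0 0 2.5 0" --pt "8.6 -10.5 14 0 0 2.5 0" --pt "8.6 -10.5 14 0 0 2.5 0"

```text
t: 1.98
ee_pos: [0.5046, -0.1802, 0.0795]
tool_rot: [[0.991, 0.135, 0.001], [0.135, -0.991, -0.0], [0.001, 0.001, -1.0]]
wrist_force: [0.4, 0.0, 1.2]
opening: 0.0004
grasp_force: 0.0
```

```bash
python3 - <<'E'
from h import *
import cv2
a=cams.grab_frame("scene")[120:250,290:430,::-1];b=cams.grab_frame("top")[195:325,280:420,::-1]
cv2.imwrite("pics/n1.png",cv2.resize(np.hstack([a,b]),None,fx=2.8,fy=2.8,interpolation=cv2.INTER_CUBIC))
go(3,.03,.065)
E
```

```text
2.075 [ 0.5047 -0.1801  0.0797] shift cm [ 0.09 -0.2   1.47] rz -0.05 F [0.28 0.15 1.17] tilt [ 1.8e-03 -5.0e-04 -1.0e+00] open 0.0007823914703867297
```

View pics/n1.png

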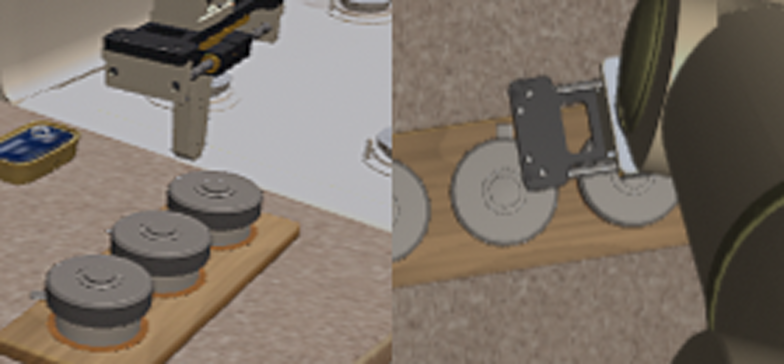

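The closed fingers hover above the far edge of the -y lid (scene crop tip at about (190,155), lid at (215,190)). Next I go down onto it.

servo_tool --pt "0.1 -0.2 0.6 0 0 0 0" --pt "0.1 -0.2 1.2 0 0 0 0" --pt "0.1 -0.2 1.4 0 0 0 0" --pt "0.1 -0.2 1.4 0 0 0 0"

```text
t: 2.58
ee_pos: [0.5048, -0.1773, 0.0643]
tool_rot: [[0.991, 0.136, -0.001], [0.136, -0.991, 0.0], [-0.001, -0.0, -1.0]]
wrist_force: [-0.2, -0.1, 0.1]
opening: 0.0005
grasp_force: 0.0
```

servo_tool --pt "0 0 0.1 0 0 0 0" --pt "0 0 0.1 0 0 0 0"

```text
t: 2.82
ee_pos: [0.505, -0.1774, 0.0636]
tool_rot: [[0.991, 0.136, -0.0], [0.136, -0.991, -0.0], [-0.0, 0.0, -1.0]]
wrist_force: [0.4, -1.0, -0.5]
opening: 0.0006
grasp_force: 0.0
```

servo_tool --pt "0 0 0.1 0 0 0 0" --pt "0 0 0.1 0 0 0 0"

```text
t: 3.08
ee_pos: [0.505, -0.1774, 0.0626]
tool_rot: [[0.991, 0.136, -0.0], [0.136, -0.991, -0.0], [-0.0, 0.0, -1.0]]
wrist_force: [-0.1, 1.3, 0.2]
opening: 0.0006
grasp_force: 0.0
```

servo_tool --pt "0 0 0.1 0 0 0 0" --pt "0 0 0.1 0 0 0 0"

```text
t: 3.32
ee_pos: [0.5049, -0.1773, 0.0615]
tool_rot: [[0.991, 0.136, -0.0], [0.136, -0.991, 0.0], [-0.0, -0.0, -1.0]]
wrist_force: [0.2, -0.6, 0.4]
opening: 0.0006
grasp_force: 0.0
```

servo_tool --pt "0 0 0.1 0 0 0 0" --pt "0 0 0.1 0 0 0 0"

```text
t: 3.58
ee_pos: [0.5049, -0.1773, 0.0605]
tool_rot: [[0.991, 0.136, -0.0], [0.136, -0.991, 0.0], [-0.0, -0.0, -1.0]]
wrist_force: [0.3, 0.0, -0.1]
opening: 0.0005
grasp_force: 0.0
```

servo_tool --pt "0 0 0.1 0 0 0 0" --pt "0 0 0.1 0 0 0 0"

```text
t: 3.82
ee_pos: [0.505, -0.1774, 0.0595]
tool_rot: [[0.991, 0.136, -0.0], [0.136, -0.991, -0.0], [-0.0, -0.0, -1.0]]
wrist_force: [0.4, -0.5, 0.4]
opening: 0.0007
grasp_force: 0.0
```

servo_tool --pt "0 0 0.1 0 0 0 0" --pt "0 0 0.1 0 0 0 0"

```text
t: 4.08
ee_pos: [0.505, -0.1774, 0.0586]
tool_rot: [[0.991, 0.136, 0.0], [0.136, -0.991, -0.0], [0.0, 0.0, -1.0]]
wrist_force: [0.2, 0.5, 0.8]
opening: 0.0004
grasp_force: 0.2
```

servo_tool --pt "0 0 0.1 0 0 0 0" --pt "0 0 0.1 0 0 0 0"

```text
t: 4.32
ee_pos: [0.5052, -0.1774, 0.0577]
tool_rot: [[0.991, 0.136, 0.0], [0.136, -0.991, -0.0], [0.0, 0.0, -1.0]]
wrist_force: [0.5, 0.0, 1.8]
opening: 0.0006
grasp_force: 0.7
```

servo_tool --pt "0 0 0.1 0 0 0 0" --pt "0 0 0.1 0 0 0 0"

```text
t: 4.58
ee_pos: [0.5053, -0.1774, 0.0567]
tool_rot: [[0.991, 0.136, 0.001], [0.136, -0.991, -0.0], [0.001, 0.0, -1.0]]
wrist_force: [1.7, -0.3, 1.9]
opening: 0.0005
grasp_force: 1.3
```

```bash
python3 - <<'E'
from h import *
import cv2
f=[]
for i in range(6):
    im=cams.grab_frame("scene");s=ctrl.get_state();f.append([*s["wrist_force"],s["ee_pos"][2]*1e3])
print(np.mean(f,0).round(2),np.std(f,0).round(2))
cv2.imwrite("pics/p3.png",cv2.resize(im[165:265,290:410,::-1],None,fx=6,fy=6,interpolation=cv2.INTER_CUBIC))
E
```

```text
[ 1.44  0.36  2.61 56.7 ] [0.32 0.46 0.17 0.01]
```

View pics/p3.png

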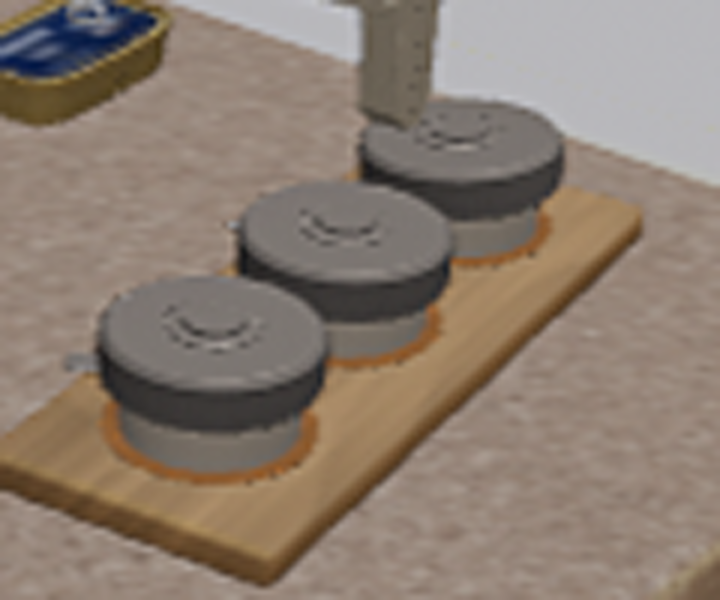

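servo_tool --pt "0 0 0.1 0 0 0 0" --pt "0 0 0.1 0 0 0 0"

```text
t: 5.12
ee_pos: [0.5055, -0.1774, 0.0558]
tool_rot: [[0.991, 0.136, 0.001], [0.136, -0.991, -0.0], [0.001, 0.0, -1.0]]
wrist_force: [1.9, 0.4, 6.3]
opening: 0.0003
grasp_force: 3.2
```

Pressing this edge sank about 3 mm at 2 N or so and then met a stop. The picture also shows this lid tilted towards the finger, with its tip near (400,120). So the -y lid (pocket_3) is the loose one. I'll lift off and go over its button.

servo_tool --pt "0 0 -0.7 0 0 0 0" --pt "0 0 -1.4 0 0 0 0" --pt "-1.5 0 -1.4 0 0 0 0" --pt "-3.05 0 -1.4 0 0 0 0" --pt "-3.05 0 -1.1 0 0 0 0" --pt "-3.05 0 -1.0 0 0 0 0" --pt "-3.05 0 -1.0 0 0 0 0"

```text
t: 6.0
ee_pos: [0.4752, -0.1814, 0.0654]
tool_rot: [[0.991, 0.136, 0.0], [0.136, -0.991, 0.0], [0.0, -0.0, -1.0]]
wrist_force: [0.2, 1.4, 0.2]
opening: 0.0002
grasp_force: 0.0
```

```bash
python3 - <<'E'
from h import *
import cv2
go(3,0,.0623)
im=cams.grab_frame("scene")
cv2.imwrite("pics/b3.png",cv2.resize(im[165:265,290:410,::-1],None,fx=6,fy=6,interpolation=cv2.INTER_CUBIC))
E
```

```text
6.0 [ 0.4752 -0.1814  0.0654] shift cm [0.04 0.07 0.31] rz 0.01 F [0.2  1.43 0.23] tilt [ 1.e-04  1.e-04 -1.e+00] open 0.0002230425832052308
```

View pics/b3.png

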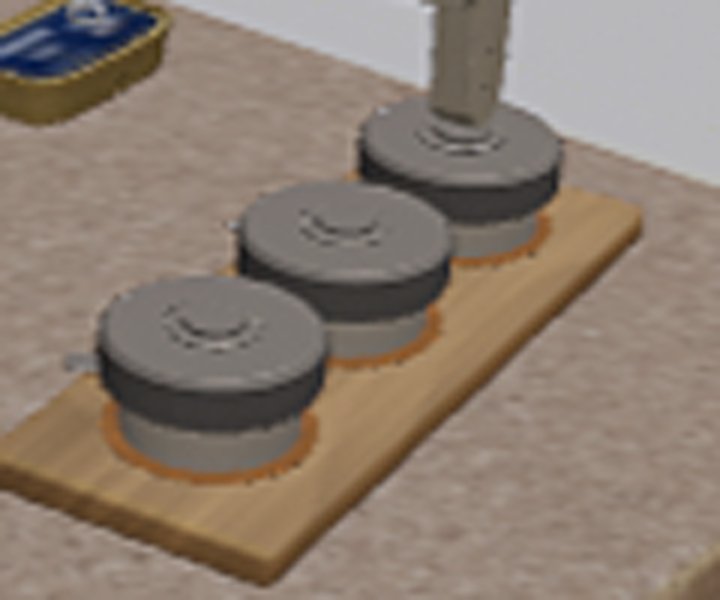

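The tip, near (465,122), is centred over the button at about (460,135). I'll press in small steps.

servo_tool --pt "0 0 0.2 0 0 0 0" --pt "0 0 0.4 0 0 0 0" --pt "0 0 0.5 0 0 0 0" --pt "0 0 0.5 0 0 0 0"

```text
t: 6.55
ee_pos: [0.475, -0.1814, 0.0606]
tool_rot: [[0.991, 0.136, 0.0], [0.136, -0.991, -0.0], [0.0, 0.0, -1.0]]
wrist_force: [-0.2, 0.6, 2.4]
opening: 0.0004
grasp_force: 1.2
```

servo_tool --pt "0 0 0.1 0 0 0 0" --pt "0 0 0.2 0 0 0 0" --pt "0 0 0.2 0 0 0 0"

```text
t: 6.92
ee_pos: [0.475, -0.1814, 0.0589]
tool_rot: [[0.991, 0.136, 0.0], [0.136, -0.991, -0.0], [0.0, 0.0, -1.0]]
wrist_force: [0.8, 1.1, 6.3]
opening: 0.0003
grasp_force: 3.0
```

servo_tool --pt "0 0 0.1 0 0 0 0" --pt "0 0 0.2 0 0 0 0" --pt "0 0 0.2 0 0 0 0"

```text
t: 7.3
ee_pos: [0.475, -0.1815, 0.0569]
tool_rot: [[0.991, 0.136, 0.001], [0.136, -0.991, -0.0], [0.001, 0.0, -1.0]]
wrist_force: [0.3, 0.8, 6.5]
opening: 0.0001
grasp_force: 3.2
```

servo_tool --pt "0 0 0.1 0 0 0 0" --pt "0 0 0.1 0 0 0 0"

```text
t: 7.55
ee_pos: [0.475, -0.1815, 0.056]
tool_rot: [[0.991, 0.136, 0.001], [0.136, -0.991, -0.0], [0.001, 0.0, -1.0]]
wrist_force: [-0.1, 1.3, 8.2]
opening: 0.0009
grasp_force: 4.0
```

servo_tool --pt "0 0 0.1 0 0 0 0" --pt "0 0 0.1 0 0 0 0"

```text
t: 7.8
ee_pos: [0.475, -0.1815, 0.0556]
tool_rot: [[0.991, 0.136, 0.001], [0.136, -0.991, -0.0], [0.001, 0.0, -1.0]]
wrist_force: [-2.3, 1.6, 17.4]
opening: 0.0004
grasp_force: 8.7
```

servo_tool --pt "0 0 -0.03 0 0 0 0" --pt "0 0 -0.03 0 0 0 0" --pt "0 0 -0.03 0 0 0 0"

```text
t: 8.18
ee_pos: [0.475, -0.1815, 0.0557]
tool_rot: [[0.991, 0.136, 0.001], [0.136, -0.991, -0.0], [0.001, 0.0, -1.0]]
wrist_force: [-0.6, 1.6, 13.7]
opening: 0.0006
grasp_force: 6.9
```

```bash
python3 - <<'E'
from h import *
import cv2
f=[]
for i in range(5):
    im=cams.grab_frame("scene");s=ctrl.get_state();f.append([*s["wrist_force"],s["ee_pos"][2]*1e3])
print(np.array(f).round(2))
cv2.imwrite("pics/e3.png",cv2.resize(im[165:265,290:410,::-1],None,fx=6,fy=6,interpolation=cv2.INTER_CUBIC))
E
```

```text
[[-1.02  1.1  13.75 55.68]
 [-1.95  1.53 13.37 55.67]
 [-1.95  1.11 13.6  55.68]
 [-0.76  1.44 14.24 55.68]
 [-2.52  1.43 13.59 55.7 ]]
```

View pics/e3.png

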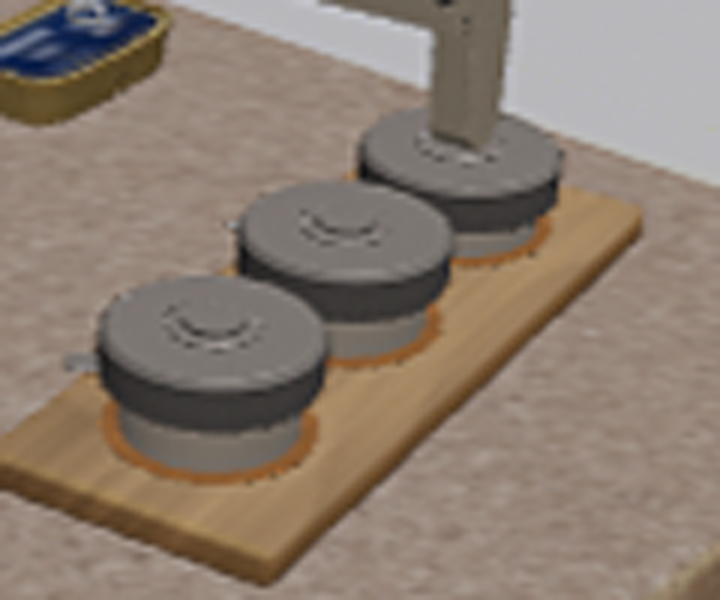

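The lid has dropped (its top edge moved from about y=95 to about y=107) and looks level. The finger is on the button at about (465,145), pressing a steady 13.7 N against a hard stop. I'm handing the job in.

```bash
python3 -c "
from station import order
print(order.finish_job())"
```

```text
the job is handed in; nothing more can be done
None
```

The loose lid was the one at the tray's -y end (pocket_3), the first one I tried; I pressed it down about 4 mm to a hard stop, it looks level, and I handed in at about 8.5 s with the fingertip still holding the button at about 14 N (peak reading 17 N).

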